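Draw out and lock the handle of a folding hand truck

TASK

The folded hand truck lies on its back on the packing bench with its telescopic handle pushed in. Press the release button in the middle of the handle's grip bar, draw the handle straight out past its first lock stop to the second one (fully out) and let the button spring back out there so that the lock snaps in; the job finishes while you are still holding the grip bar between the fingers, handle locked out. Do not drag the truck along the bench, and leave the carton, the tape roll and the parts bin alone.

Things in the scene. Friction and masses are not known exactly. Their poses are not given: they have to be found in the camera images.
- truck: Folded hand truck lying on its back, 620 x 360 mm, 87 mm high, about 4.7 kg (hidden: give or take a fifth), loose: a level pull of 20 to 40 N drags it. Origin on the bench under the middle of the grip bar when the handle is in. x runs from the bar along the frame to the wheels, y across, z up; the handle draws out along -x. Rails 28 mm across at y = +-95 mm, axes 55 mm up.
- bar_mid (a point): Middle of the handle's grip bar (inside it), 55 mm above the bench, travelling with the handle; axes as the truck's. The black bar is 26 mm thick along x, 222 mm long along y and 30 mm high, with nothing under it. Two 20 mm tubes join it to the frame at y = +-95 mm (33 mm plastic corners there).
- block_face (a point): Middle of the near face of the black lock block that joins the rails, 73 mm from bar_mid along +x when the handle is in: the gap between the bar's inner face and the block is then 60 mm. The block measures 40 x 226 mm, from 37 to 81 mm above the bench. Fixed to the truck.
- button_face (a point): Middle of the outer face of the release button, 21 mm from bar_mid along -x: a grey block 36 mm wide along y, 18 mm high, 8 mm proud of the bar's outer face (the one away from the frame), pressed along +x. One finger on it and one on the bar's inner face pinch bar and button together: 34 mm over both when it is out, 28 mm when fully in.
- handle (a joint): How far the handle is drawn out, m: 0 in (start, locked), 0.120 first lock stop, 0.240 second lock stop, end stop at 0.241. It slides with about 6 N of friction plus 12 N per m/s.
- button (a joint): How far the button is in, m: 0 out, 0.006 fully in; it pushes back with 2 to 5 N. Under 0.005 in, the handle is locked at a stop (2 to 3 mm of play). Between the stops the lock pin rides on the rail and keeps the button 0.005 in by itself; let go at a stop, it springs out to 0 and locks. Held in, the handle passes the first stop freely.
- carton: Closed cardboard carton, 160 x 110 x 80 mm, origin in the middle of its underside; a bystander.
- tape_roll: Roll of clear packing tape lying flat, 104 mm across, 48 mm high, origin in the middle of its underside; a bystander.
- parts_bin: Open blue parts bin with some bolts, 170 x 110 x 77 mm, origin in the middle of its underside; a bystander.

How it is judged:
By the outcome, as a careful person would: the job done as asked, in the order asked, and still so for the second after the job is handed in, while the arm keeps its last pose, push and grip.
It also fails if it takes over 42 s, if anything falls off the work surface, if the arm or the gripper's body presses on something with over 40 N, if the wrist force passes 120 N, or if a joint passes its speed limit or range.

ROBOT

A 6-joint arm with a two-finger parallel gripper is mounted at the origin on the work surface. World frame = base frame: x ahead of the robot, y to its left, z up, the work surface at z = 0. Lengths are in m, angles in degrees, forces in N, time in s.
With the tool pointing down it reaches from about 0.35 to 0.875 m from the base axis. Payload 4.2 kg.
Tool frame: the origin (TCP) lies at the very end of the fingers, on their centre line; the grasp point (between the pads) lies 19 mm behind it; z points along the fingers, y is the direction in which the jaws open and shut (so a half turn about z gives the same grasp; the last joint's range is limited). The gripper opens to 87 mm and grips with 3 to 60 N. Pads are 19 mm wide; open, the fingers measure 117 mm over their backs; the gripper's body (75 mm by 190 mm) begins 51 mm behind the grasp point.
Start: joints at [-54.454, 22.042, 0.453, 0, -68.411, -14.817], TCP at [0.221, -0.585, 0.223] pointing down, gripper open.
Joint ranges: [-179.83, 179.83], [-69.29, 118.12], [-61.27, 80.66], [-181.25, 117.63], [-171.15, -9.14], [-177.46, 177.46]. Speed limits (degrees/s): [159.86, 159.86, 180, 180, 180, 180].

INTERFACE

Orientations are given as a 3x3 rotation matrix whose columns are the frame's x, y, z axes.
In Python, from station import r, imaging gives the robot as it stands. The module is installed in compiled form; this text tells all that it offers.
- The arm moves only by the tool move_arm, never from a script. Its argument "motion" is one flat list of numbers, 7 for each row, row after row: the shift along the tool's x, y, z in units of 40 mm (1.0 is 40 mm), then the turn, a rotation vector about the tool's x, y, z in units of 5 degrees (1.0 is 5 degrees), then the gripper's target within -1 to 1 (shut at 1, half-way at 0, fully open at -1). In form: [dx, dy, dz, wx, wy, wz, gripper, dx, dy, dz, wx, wy, wz, gripper, ...]. A call has 1 to 20 rows; each row is the pose to reach, as a shift and turn from the pose measured when the call began, along the tool's axes at that moment; what a row does not reach only later rows make up. A row lasts 1/12 s, in which the tool goes at most 41.7 mm and 7.16 degrees, less where a joint would pass 70% of its speed; a pose out of reach is approached as far as the arm can. A call with a gripper value outside its range is refused whole. The fingers move at their own pace and stop on an object; the grip force is fixed at half the most. Time passes only in rows, so rows that repeat a pose let the fingers close. It gives the time, the measured TCP pose, the force and the opening at its end, in the units of the state.
- r.sense(): the state, without advancing time (a new reading comes with each control period).
- imaging.capture(name): name is "scene" or "top" or "wrist"; returns the picture (400x640x3 uint8, blue, green, red); there is no depth.
- imaging.camera_params(name): a dict with "intrinsics" (3x3 intrinsics, pixels), "world_from_camera" (4x4, takes a point from camera to world coordinates). Camera axes: x right, y down, z forward; pixel columns grow to the right and rows downward; lengths in m; the calibration is good to about 2 mm. The wrist camera is an equidistant fisheye: a pixel r from the principal point sees the ray r / f radians off the axis. A picture is of the moment at which its call begins: read the wrist's pose just before it. camera_params takes no time and is no camera call; for the wrist camera it gives the pose at the moment of the call.
- r.finish_job(): hands the job in, once; it reports no verdict.
The state is a dict: "time_s": time; "joints": joint angles; "joint_velocities": joint speeds; "effort": joint torques, N m; "tcp_pos": TCP position; "ee_rot": TCP orientation; "wrist_force": force on the tool from outside, world axes, zero at the start; "moment": the same for the moment, N m; "gripper_width": opening from 0.0 (shut) to 1.0 (fully open).
Only numpy, scipy, OpenCV 4.12 (cv2) and the standard library are available. Lean on these libraries where they do the work, as an engineer would, in place of code of your own. Each camera call takes 0.05 s, during which the arm holds its last target.

## Working session

There is one attempt and no reset: what is moved stays moved. The work goes in short steps, Python scripts to look and compute and a tool call to move; the robot and the scene stay as the last step left them, time stands still between calls to the robot, and variables do not carry over. Pictures are saved under pics/ and viewed, and the job is handed in when it is done.

Besides the shell and the picture viewer there is one more tool, called after "Emit:" in YAML: its name, and indented under it one key for each argument. move_arm: Moves the arm, as the interface text tells. Its arguments: {"type":"object","properties":{"motion":{"type":"array","items":{"type":"number"}}},"required":["motion"]}

```bash
mkdir -p pics
python3 - <<'E'
from station import r, imaging
import cv2,numpy as np
np.set_printoptions(precision=4,suppress=True)
for n in("scene","top"):
    cv2.imwrite(f"pics/{n}0.png",imaging.capture(n)); p=imaging.camera_params(n); print(n,p["intrinsics"],p["world_from_camera"])
print(r.sense())
E
```

```text
scene [[400.2415   0.     324.9829]
 [  0.     400.2415 203.2678]
 [  0.       0.       1.    ]] [[ 0.8631  0.3702 -0.3435  0.9791]
 [ 0.505  -0.6228  0.5976 -0.5394]
 [ 0.0073 -0.6893 -0.7245  0.8543]
 [ 0.      0.      0.      1.    ]]
top [[390.029    0.     320.5529]
 [  0.     390.029  198.433 ]
 [  0.       0.       1.    ]] [[ 0.0112 -0.9881  0.1533  0.445 ]
 [-0.9997 -0.0143 -0.0192  0.1014]
 [ 0.0211 -0.153  -0.988   1.0193]
 [ 0.      0.      0.      1.    ]]
{'time_s': 0.1, 'joints': array([-54.4553,  22.0869,   0.3845,  -0.024 , -68.4115, -14.8185]), 'joint_velocities': array([-0.1105, -0.196 ,  0.1974,  0.1205,  0.0519,  0.0015]), 'effort': array([ -0.0005, -39.1691,  18.7936,   4.2319,   0.0135,  -0.0001]), 'tcp_pos': array([ 0.221 , -0.584 ,  0.2215]), 'ee_rot': array([[-0.9353, -0.3538, -0.0008],
       [-0.3538,  0.9353,  0.0018],
       [ 0.0001,  0.002 , -1.    ]]), 'wrist_force': array([-0.6107,  0.7116, -0.3024]), 'moment': array([ 0.0058, -0.0325, -0.0075]), 'gripper_width': 1.0000967459579413}
```

View pics/scene0.png

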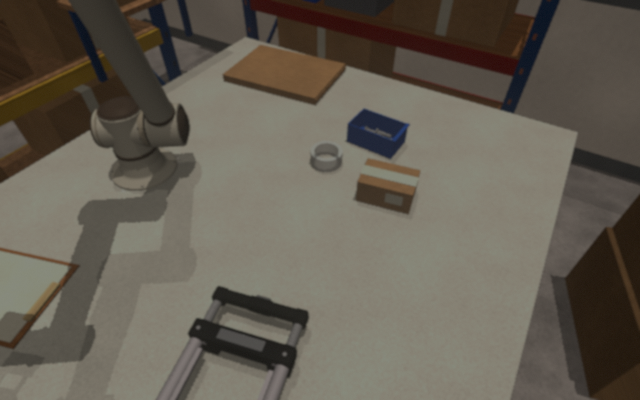

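View pics/top0.png

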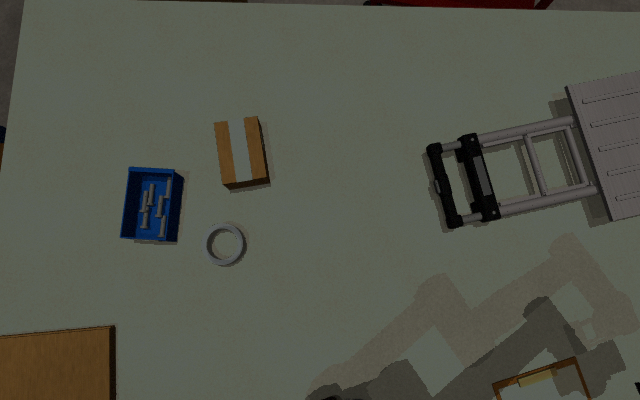

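The top view shows the bar from about (434,148) to (453,224) with the lock block just to its right. The handle draws out to the left (world +y), and the bystanders are well clear. Next I'll measure the bar.

```bash
cat > h.py <<'E'
from station import r, imaging
import cv2,numpy as np
np.set_printoptions(precision=4,suppress=True)
def cast(n,uv,z):
    p=imaging.camera_params(n);K=p["intrinsics"];T=p["world_from_camera"]
    d=T[:3,:3]@np.linalg.solve(K,[uv[0],uv[1],1.]);o=T[:3,3]
    return o+d*(z-o[2])/d[2]
def proj(n,X):
    p=imaging.camera_params(n);T=np.linalg.inv(p["world_from_camera"]);c=T[:3,:3]@X+T[:3,3];c=p["intrinsics"]@c;return c[:2]/c[2]
E
python3 - <<'E'
from h import *
for n,(x0,x1,y0,y1) in {"top":(415,515,125,240),"scene":(180,320,275,375)}.items():
    im=cv2.imread(f"pics/{n}0.png"); g=im.max(2)
    m=(g<55).astype(np.uint8); mm=np.zeros_like(m); mm[y0:y1,x0:x1]=m[y0:y1,x0:x1]
    k,l,s,c=cv2.connectedComponentsWithStats(mm)
    for i in range(1,k):
        if s[i,4]>100:
            cn,_=cv2.findContours((l==i).astype(np.uint8),0,2)
            b=cv2.minAreaRect(cn[0]);print(n,s[i],c[i],b); q=cv2.boxPoints(b);print(q)
            print([cast(n,(u),0.07)[:2] for u in q], cast(n,b[0],.055))
    crop=im[y0:y1,x0:x1]; cv2.imwrite(f"pics/{n}_z.png",np.clip(cv2.resize(crop,None,fx=5,fy=5,interpolation=cv2.INTER_CUBIC)*1.6,0,255).astype(np.uint8))
E
```

```text
top [ 424  133   91   96 3572] [463.4706 180.9351] ((475.19232177734375, 177.9615478515625), (90.21341705322266, 90.60564422607422), 78.69007110595703)
[[421.9231 142.6154]
 [510.7693 124.8462]
 [528.4615 213.3077]
 [439.6154 231.0769]]
[array([ 0.7391, -0.1723]), array([ 0.7904, -0.4029]), array([ 0.5625, -0.4325]), array([ 0.5157, -0.2094])] [ 0.653  -0.3103  0.055 ]
scene [ 213  287   95   42 1324] [260.9124 306.0536] ((259.97344970703125, 306.5923767089844), (96.69559478759766, 17.9239444732666), 16.03994369506836)
[[211.0316 301.8466]
 [215.9841 284.6205]
 [308.9153 311.3382]
 [303.9628 328.5643]]
[array([ 0.5433, -0.2765]), array([ 0.5236, -0.2376]), array([ 0.7396, -0.1871]), array([ 0.7515, -0.2258])] [ 0.6358 -0.2256  0.055 ]
scene [ 189  319  107   56 1993] [242.7456 346.2499] ((241.51239013671875, 346.2989501953125), (108.80985260009766, 29.302059173583984), 16.762554168701172)
[[185.1938 344.6367]
 [193.6447 316.5798]
 [297.831  347.9612]
 [289.3801 376.0181]]
[array([ 0.5636, -0.3768]), array([ 0.5352, -0.322 ]), array([ 0.7632, -0.2671]), array([ 0.7793, -0.3217])] [ 0.6575 -0.3177  0.055 ]
```

View pics/top_z.png

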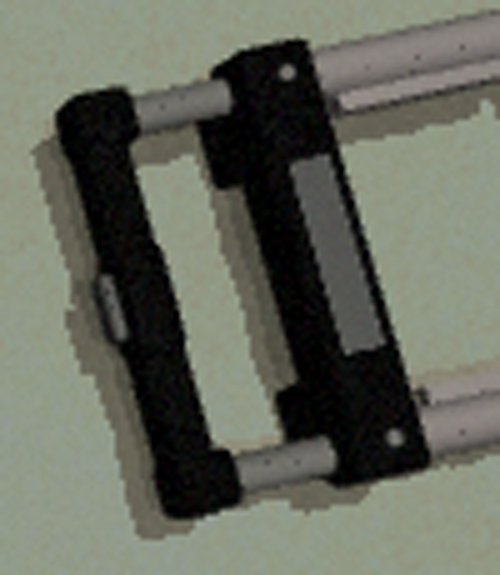

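View pics/scene_z.png

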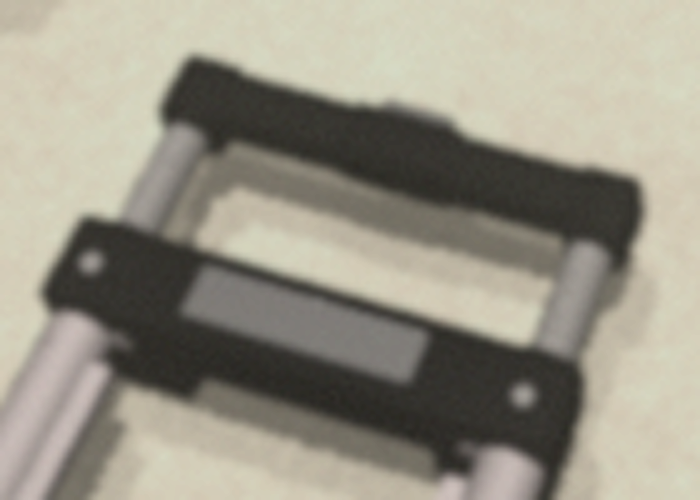

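Run:
```python
from h import *
im=cv2.imread("pics/top0.png"); g=im.max(2)
for th in (25,32,40):
    m=np.zeros_like(g);m[125:240,415:515]=(g[125:240,415:515]<th)
    k,l,s,c=cv2.connectedComponentsWithStats(m)
    for i in range(1,k):
        if s[i,4]>100:
            cn,_=cv2.findContours((l==i).astype(np.uint8),0,2)
            b=cv2.minAreaRect(cn[0]);q=cv2.boxPoints(b);W=np.array([cast("top",u,.065)[:2] for u in q])
            print(th,s[i],b,"\n",q.round(1).tolist(),W.tolist(),cast("top",b[0],.065),cast("top",c[i],.065),np.linalg.norm(np.diff(W,axis=0),axis=1))
# zoom picks
z=lambda a,b:(415+(a+.5)/5-.5,125+(b+.5)/5-.5)
for nm,p,h in [("cornerA",(98,120),.065),("cornerB",(202,482),.065),("btn",(113,308),.06),("screwA",(287,72),.082),("screwB",(395,437),.082)]:
    print(nm,cast("top",z(*p),h))
zs=lambda a,b:(180+(a+.5)/5-.5,275+(b+.5)/5-.5)
for nm,p,h in [("screwA",(90,262),.082),("screwB",(523,394),.082),("btn",(418,113),.064)]:
    print("scene",nm,cast("scene",zs(*p),h))
```

```text
25 [ 454  133   47   89 1546] ((475.4859924316406, 178.13697814941406), (89.813232421875, 26.168066024780273), 73.46515655517578) 
 [[450.20001220703125, 138.8000030517578], [475.20001220703125, 131.39999389648438], [500.79998779296875, 217.5], [475.70001220703125, 224.89999389648438]] [[0.7520110097899775, -0.24658153338565247], [0.7729985638676836, -0.3122389351632697], [0.5517464895017652, -0.3651300554742625], [0.5324026581230885, -0.30139269657023016]] [ 0.6504 -0.3067  0.065 ] [ 0.6508 -0.3092  0.065 ] [0.0689 0.2275 0.0666]
25 [ 426  143   37   86 1105] ((443.1195983886719, 185.5404052734375), (87.08817291259766, 17.51123809814453), 74.15691375732422) 
 [[422.79998779296875, 146.0], [439.70001220703125, 141.3000030517578], [463.3999938964844, 225.0], [446.6000061035156, 229.8000030517578]] [[0.7316817924789245, -0.1757227311406488], [0.7450475237723156, -0.21931723913789125], [0.5316825692535901, -0.2707536688967125], [0.5193406615670854, -0.228400790462722]] [ 0.6302 -0.2239  0.065 ] [ 0.6291 -0.2245  0.065 ] [0.0456 0.2195 0.0441]
32 [ 454  133   47   90 1610] ((475.82830810
[... 1665 characters left out ...]
), 75.01836395263672) 
 [[422.79998779296875, 145.89999389648438], [441.29998779296875, 141.0], [463.8999938964844, 225.39999389648438], [445.3999938964844, 230.39999389648438]] [[0.731989209296535, -0.1757359835836973], [0.7458858219308117, -0.2236127413390126], [0.5307649470124716, -0.2719165196993158], [0.5179522572909823, -0.22543395308045938]] [ 0.6299 -0.2245  0.065 ] [ 0.629 -0.224  0.065] [0.0499 0.2205 0.0482]
cornerA [ 0.7255 -0.2047  0.065 ]
cornerB [ 0.5414 -0.2502  0.065 ]
btn [ 0.6293 -0.2106  0.06  ]
screwA [ 0.747  -0.2956  0.082 ]
screwB [ 0.563  -0.3398  0.082 ]
scene screwA [ 0.5652 -0.3386  0.082 ]
scene screwB [ 0.7494 -0.2941  0.082 ]
scene btn [ 0.6319 -0.2068  0.064 ]
```

Both views agree:
- The truck's across direction is at about 13.6°.
- bar_mid is at about (0.634, -0.227).
- The draw direction is about (-0.235, 0.972).

I'll move above the pinch centre, staying high.

Emit:
move_arm:
  motion: [-0.4,0.15,0.03,0,0,0.04,-1,-1.2,0.45,0.1,0,0,0.13,-1,-2.1,0.79,0.17,0,0,0.23,-1,-3.0,1.12,0.24,0,0,0.33,-1,-3.9,1.46,0.32,0,0,0.43,-1,-4.8,1.79,0.39,0,0,0.53,-1,-5.7,2.13,0.46,0,0,0.63,-1,-6.6,2.47,0.53,0,0,0.73,-1,-7.5,2.8,0.61,0,0,0.83,-1,-8.4,3.14,0.68,0,0,0.93,-1,-9.3,3.48,0.75,0,0,1.03,-1,-10.2,3.81,0.83,0,0,1.13,-1,-11.1,4.15,0.9,0,0,1.23,-1,-11.9,4.45,0.96,0,0,1.32,-1,-12.5,4.67,1.01,0,0,1.38,-1,-12.84,4.8,1.04,0,0,1.42,-1,-12.84,4.8,1.04,0,0,1.42,-1,-12.84,4.8,1.04,0,0,1.42,-1]

```text
time_s: 1.6
tcp_pos: [0.6331, -0.2224, 0.1795]
ee_rot: [[-0.972, -0.236, -0.003], [-0.236, 0.972, 0.002], [0.002, 0.003, -1.0]]
wrist_force: [0.6, -0.9, -0.3]
gripper_width: 1.0
```

Run:
```python
from h import *
s=r.sense();print(s["time_s"],s["tcp_pos"],s["ee_rot"],s["wrist_force"])
p=imaging.camera_params("wrist");print(p)
cv2.imwrite("pics/wrist1.png",imaging.capture("wrist"))
```

```text
1.6 [ 0.6331 -0.2224  0.1795] [[-0.9717 -0.2362 -0.0026]
 [-0.2362  0.9717  0.002 ]
 [ 0.002   0.0026 -1.    ]] [ 0.612  -0.891  -0.3187]
{'intrinsics': array([[309.7069,   0.    , 320.2191],
       [  0.    , 309.7069, 197.3179],
       [  0.    ,   0.    ,   1.    ]]), 'world_from_camera': array([[-0.2365,  0.9266,  0.2924,  0.5503],
       [ 0.9716,  0.2248,  0.0735, -0.2431],
       [ 0.0024,  0.3015, -0.9535,  0.3436],
       [ 0.    ,  0.    ,  0.    ,  1.    ]])}
```

View pics/wrist1.png

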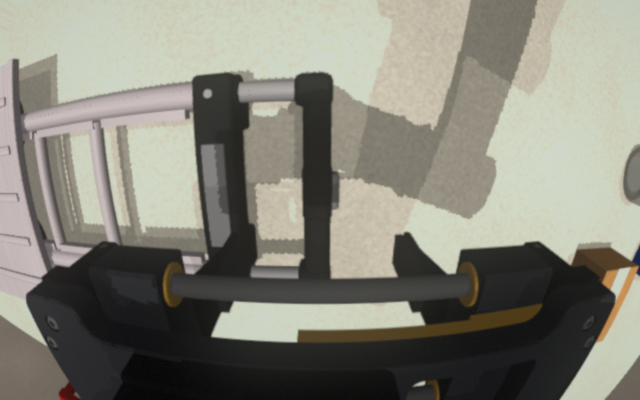

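The wrist view shows the bar between the fingers at columns 303–331. The button is at about (335,190), on the outer side. I'll cross-check by casting these pixels.

Run:
```python
from h import *
p=imaging.camera_params("wrist");K=p["intrinsics"];T=p["world_from_camera"]
def fe(u,v,z):
    a=np.array([u-K[0,2],v-K[1,2]])/K[0,0];t=np.linalg.norm(a);d=T[:3,:3]@np.r_[a/t*np.sin(t),np.cos(t)];return T[:3,3]+d*(z-T[2,3])/d[2]
d=np.array([-.2355,.972]);c=np.array([-.972,-.2355]);t=np.array([.6331,-.2224])
for nm,u,v,z in [("btn outer top",338,172,.06),("btn outer bot",338,208,.06),("bar inner",303,160,.07),("bar inner",304,220,.07),("bar outer",331,160,.07),("block near face",243,160,.081),("cornerfar",314,77,.07)]:
    w=fe(u,v,z)[:2];print(nm,w,"along d",(w-t)@d,"cross",(w-t)@c)
im=cv2.imread("pics/wrist1.png");cv2.imwrite("pics/wz1.png",cv2.resize(im[60:290,180:360],None,fx=2.6,fy=2.6,interpolation=cv2.INTER_CUBIC))
```

```text
btn outer top [ 0.6088 -0.2115] along d 0.01627368580850486 cross 0.02102802806399315
btn outer bot [ 0.6436 -0.2025] along d 0.01686533950462599 cross -0.014880203983714773
bar inner [ 0.6034 -0.246 ] along d -0.015961372250943864 cross 0.03442267886978833
bar inner [ 0.6596 -0.2324] along d -0.015934863492255938 cross -0.023441424386879472
bar outer [ 0.5975 -0.2215] along d 0.009209568151832288 cross 0.03439028056321568
block near face [ 0.6131 -0.2976] along d -0.06841904622410913 cross 0.037177464019838166
cornerfar [ 0.5291 -0.2536] along d -0.005862024577284874 cross 0.10849095274789665
```

View pics/wz1.png

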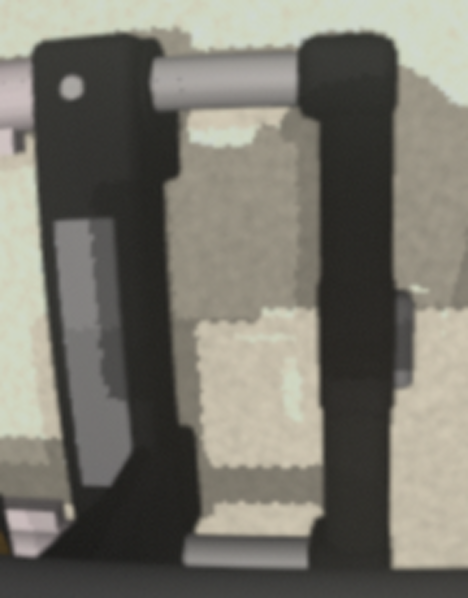

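The wrist view agrees: the pinch is centred within 1 mm along the draw, with the button about 3 mm off across it. I'll descend.

Emit:
move_arm:
  motion: [0.05,0,0.2,0,0,0,-1,0.05,0,0.6,0,0,0,-1,0.05,0,1.0,0,0,0,-1,0.05,0,1.4,0,0,0,-1,0.05,0,1.8,0,0,0,-1,0.05,0,2.2,0,0,0,-1,0.05,0,2.6,0,0,0,-1,0.05,0,2.9,0,0,0,-1,0.05,0,3.2,0,0,0,-1,0.05,0,3.45,0,0,0,-1,0.05,0,3.58,0,0,0,-1,0.05,0,3.58,0,0,0,-1]

```text
time_s: 2.65
tcp_pos: [0.6295, -0.2234, 0.0353]
ee_rot: [[-0.972, -0.235, -0.004], [-0.235, 0.972, 0.002], [0.004, 0.003, -1.0]]
wrist_force: [0.0, -0.0, -0.1]
gripper_width: 0.997
```

Run:
```python
from h import *
im=imaging.capture("wrist");cv2.imwrite("pics/wrist2.png",im)
s=r.sense();print(s["time_s"],s["tcp_pos"],s["ee_rot"],s["wrist_force"])
im=imaging.capture("top");cv2.imwrite("pics/top2.png",cv2.resize(im[80:280,340:600],None,fx=3,fy=3,interpolation=cv2.INTER_CUBIC))
```

```text
2.7 [ 0.6302 -0.2234  0.0364] [[-0.972  -0.2351 -0.0028]
 [-0.2351  0.972   0.0019]
 [ 0.0023  0.0025 -1.    ]] [ 0.1594  0.2785 -0.2433]
```

View pics/wrist2.png

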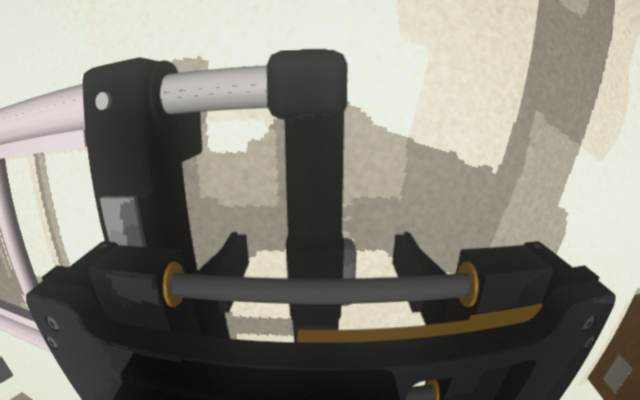

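View pics/top2.png

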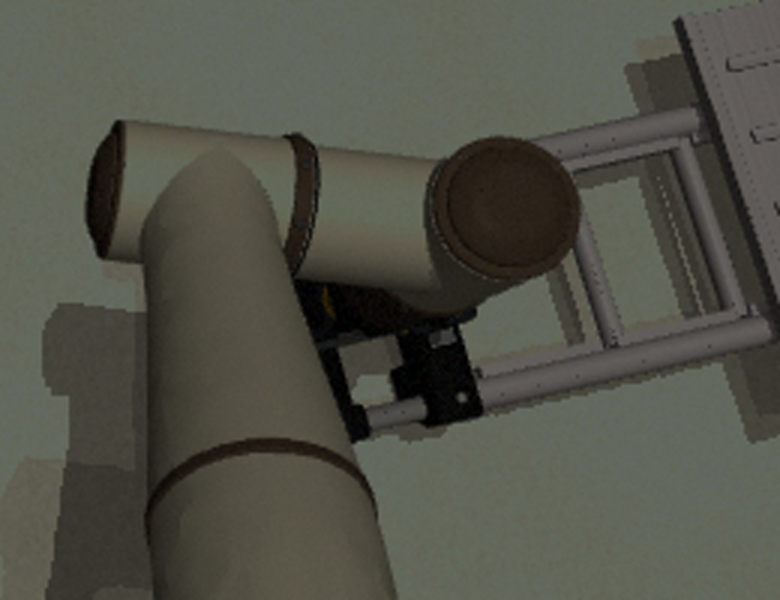

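The wrist view shows the bar and button between the fingers, which are clear on both sides, and no contact force. Closing now.

Emit:
move_arm:
  motion: [0,0,0,0,0,0,1,0,0,0,0,0,0,1,0,0,0,0,0,0,1,0,0,0,0,0,0,1,0,0,0,0,0,0,1,0,0,0,0,0,0,1,0,0,0,0,0,0,1,0,0,0,0,0,0,1,0,0,0,0,0,0,1,0,0,0,0,0,0,1]

```text
time_s: 3.58
tcp_pos: [0.6309, -0.2238, 0.0371]
ee_rot: [[-0.972, -0.236, -0.001], [-0.236, 0.972, 0.001], [0.001, 0.001, -1.0]]
wrist_force: [0.6, -7.2, -1.8]
gripper_width: 0.328
```

The opening of 28.5 mm means the button is in. Now I'll pull along tool +y.

Emit:
move_arm:
  motion: [0,0.05,0,0,0,0,1,0,0.15,0,0,0,0,1,0,0.3,0,0,0,0,1,0,0.5,0,0,0,0,1,0,0.7,0,0,0,0,1,0,0.9,0,0,0,0,1,0,1.1,0,0,0,0,1,0,1.3,0,0,0,0,1,0,1.5,0,0,0,0,1,0,1.7,0,0,0,0,1,0,1.9,0,0,0,0,1,0,2.1,0,0,0,0,1,0,2.3,0,0,0,0,1,0,2.5,0,0,0,0,1,0,2.7,0,0,0,0,1,0,2.9,0,0,0,0,1,0,3.1,0,0,0,0,1,0,3.3,0,0,0,0,1,0,3.45,0,0,0,0,1,0,3.5,0,0,0,0,1]

```text
time_s: 5.25
tcp_pos: [0.5982, -0.0883, 0.0371]
ee_rot: [[-0.972, -0.236, -0.0], [-0.236, 0.972, -0.0], [0.0, 0.0, -1.0]]
wrist_force: [2.1, -5.5, -2.0]
gripper_width: 0.309
```

Run:
```python
from h import *
s=r.sense();print(s["time_s"],s["tcp_pos"],s["ee_rot"],s["wrist_force"],s["gripper_width"])
im=imaging.capture("top");cv2.imwrite("pics/top3.png",im)
a=cv2.imread("pics/top0.png");d=cv2.absdiff(a,im)[60:230,500:640].max(2);print((d>40).mean())
im=imaging.capture("scene");cv2.imwrite("pics/scene3.png",im)
```

```text
5.25 [ 0.5982 -0.0883  0.0371] [[-0.9718 -0.2358 -0.0005]
 [-0.2358  0.9718 -0.0001]
 [ 0.0005  0.0001 -1.    ]] [ 2.1378 -5.4698 -2.0431] 0.3087579512284577
0.0
```

View pics/top3.png

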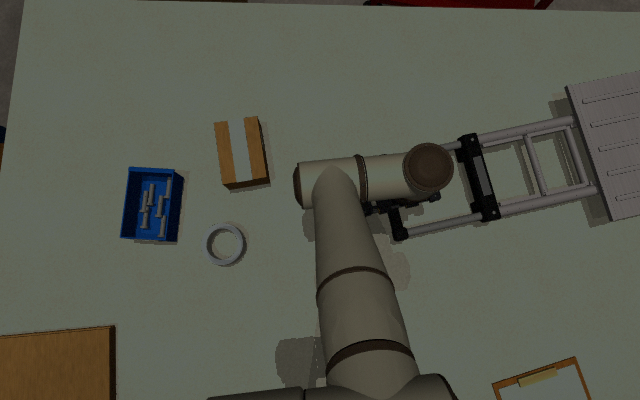

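View pics/scene3.png

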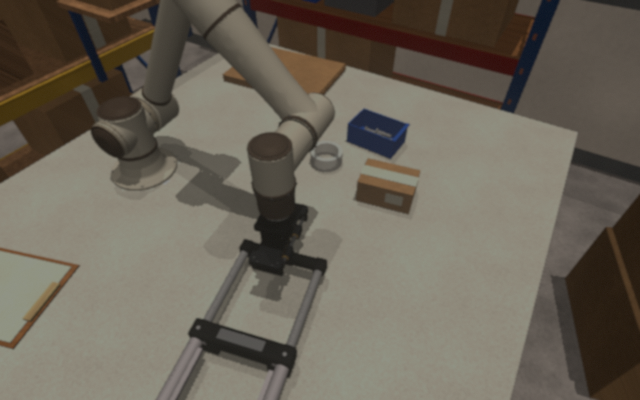

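The handle slides freely at 139 mm out, the button is fully in (27 mm), and the truck hasn't moved. Continuing to about 237 mm.

Emit:
move_arm:
  motion: [0,0.1,0,0,0,0,1,0,0.25,0,0,0,0,1,0,0.4,0,0,0,0,1,0,0.6,0,0,0,0,1,0,0.8,0,0,0,0,1,0,1.0,0,0,0,0,1,0,1.2,0,0,0,0,1,0,1.4,0,0,0,0,1,0,1.6,0,0,0,0,1,0,1.8,0,0,0,0,1,0,2.0,0,0,0,0,1,0,2.15,0,0,0,0,1,0,2.28,0,0,0,0,1,0,2.36,0,0,0,0,1,0,2.4,0,0,0,0,1,0,2.42,0,0,0,0,1,0,2.42,0,0,0,0,1]

```text
time_s: 6.77
tcp_pos: [0.5756, 0.0054, 0.0371]
ee_rot: [[-0.972, -0.235, -0.0], [-0.235, 0.972, 0.0], [0.0, 0.0, -1.0]]
wrist_force: [1.4, -4.2, -2.4]
gripper_width: 0.309
```

Run:
```python
from h import *
s=r.sense();print(s["time_s"],s["tcp_pos"],s["wrist_force"],s["gripper_width"])
d=np.array([-.2355,.972]);print((s["tcp_pos"][:2]-[.6309,-.2238])@d,s["wrist_force"][:2]@d)
im=imaging.capture("top");cv2.imwrite("pics/top4.png",im)
im=imaging.capture("scene");cv2.imwrite("pics/scene4.png",im)
im=imaging.capture("wrist");cv2.imwrite("pics/wrist4.png",im)
```

```text
6.7667 [0.5756 0.0054 0.0371] [ 1.3628 -4.1572 -2.4369] 0.30878928076957646
0.23576092288241304 -4.361699900452568
```

View pics/top4.png

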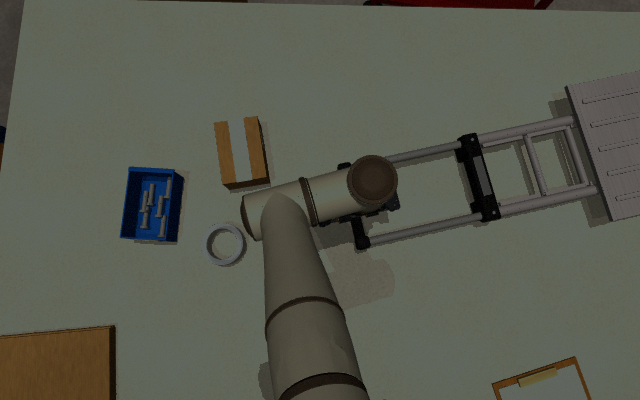

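View pics/wrist4.png

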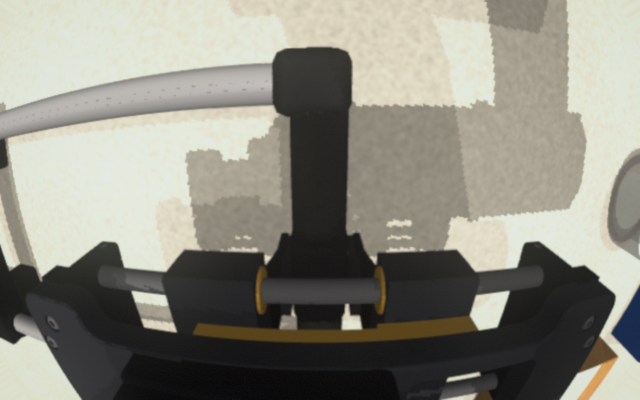

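The bar is still pinched at about 236 mm out, the truck is unmoved and the bystanders are untouched. Creeping toward the stop.

Emit:
move_arm:
  motion: [0,0.02,0,0,0,0,1,0,0.04,0,0,0,0,1,0,0.06,0,0,0,0,1,0,0.08,0,0,0,0,1,0,0.09,0,0,0,0,1,0,0.09,0,0,0,0,1]

```text
time_s: 7.42
tcp_pos: [0.575, 0.0081, 0.037]
ee_rot: [[-0.972, -0.235, -0.0], [-0.235, 0.972, -0.0], [0.0, -0.0, -1.0]]
wrist_force: [2.1, -5.3, -0.7]
gripper_width: 0.315
```

Emit:
move_arm:
  motion: [0,0.02,0,0,0,0,1,0,0.03,0,0,0,0,1,0,0.04,0,0,0,0,1,0,0.04,0,0,0,0,1]

```text
time_s: 7.75
tcp_pos: [0.5748, 0.0089, 0.037]
ee_rot: [[-0.972, -0.235, -0.0], [-0.235, 0.972, -0.001], [0.0, -0.001, -1.0]]
wrist_force: [2.9, -4.6, -1.8]
gripper_width: 0.312
```

Emit:
move_arm:
  motion: [0,0.02,0,0,0,0,1,0,0.04,0,0,0,0,1,0,0.04,0,0,0,0,1]

```text
time_s: 8.0
tcp_pos: [0.5747, 0.0092, 0.037]
ee_rot: [[-0.972, -0.235, 0.0], [-0.235, 0.972, -0.002], [0.0, -0.002, -1.0]]
wrist_force: [2.9, -7.9, -2.7]
gripper_width: 0.311
```

Emit:
move_arm:
  motion: [0,0.03,0,0,0,0,1,0,0.06,0,0,0,0,1,0,0.06,0,0,0,0,1]

```text
time_s: 8.25
tcp_pos: [0.5747, 0.0092, 0.037]
ee_rot: [[-0.972, -0.235, 0.0], [-0.235, 0.972, -0.005], [0.001, -0.005, -1.0]]
wrist_force: [4.4, -12.6, -3.8]
gripper_width: 0.312
```

The end stop is confirmed: 12.6 N with no further motion. I'll open a little, to about 45 mm, so the button springs out while the fingers stay around the bar.

Emit:
move_arm:
  motion: [0,0,0,0,0,0,-0.05,0,0,0,0,0,0,-0.05,0,0,0,0,0,0,-0.05,0,0,0,0,0,0,-0.05]

```text
time_s: 8.58
tcp_pos: [0.5746, 0.0095, 0.0372]
ee_rot: [[-0.972, -0.235, 0.0], [-0.235, 0.972, -0.005], [0.001, -0.005, -1.0]]
wrist_force: [-0.5, 0.8, -0.9]
gripper_width: 0.494
```

Run:
```python
from h import *
s=r.sense();print(s["time_s"],s["tcp_pos"],s["ee_rot"],s["wrist_force"],s["gripper_width"])
im=imaging.capture("wrist");cv2.imwrite("pics/wrist5.png",im)
im=imaging.capture("scene");cv2.imwrite("pics/scene5.png",cv2.resize(im[180:300,220:360],None,fx=5,fy=5,interpolation=cv2.INTER_CUBIC))
```

```text
8.5833 [0.5746 0.0095 0.0372] [[-0.9719 -0.2352  0.0004]
 [-0.2352  0.9719 -0.0049]
 [ 0.0008 -0.0048 -1.    ]] [-0.4568  0.8308 -0.8629] 0.493804201584677
```

View pics/wrist5.png

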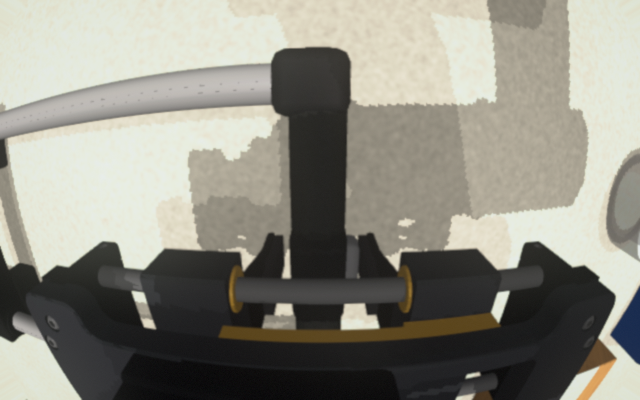

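View pics/scene5.png

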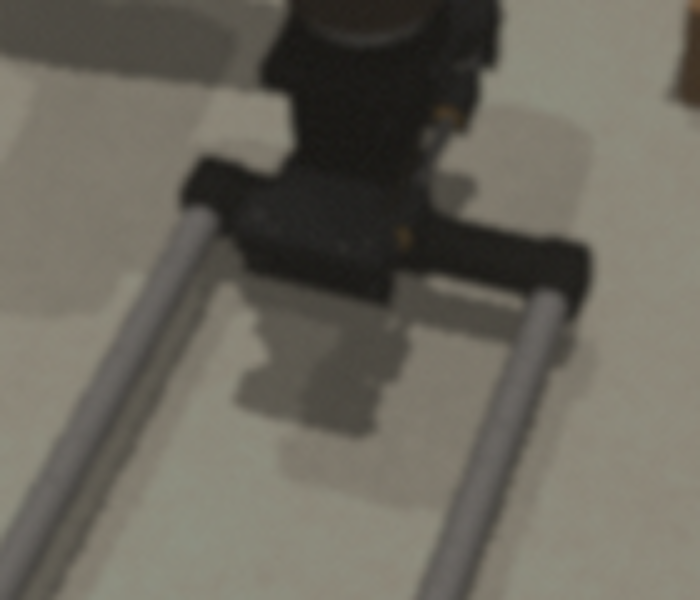

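The button is out again (grey face at columns 346–360) and forces are near zero. I'll slide along the bar about 50 mm, clear of the button, with the fingers still straddling it, then grip the plain bar.

Emit:
move_arm:
  motion: [0,0.06,0,0,0,0,-0.1,0,0.06,0,0,0,0,-0.1,-0.1,0.06,0,0,0,0,-0.1,-0.3,0.06,0,0,0,0,-0.1,-0.5,0.06,0,0,0,0,-0.1,-0.7,0.06,0,0,0,0,-0.1,-0.9,0.06,0,0,0,0,-0.1,-1.1,0.02,0,0,0,0,-0.1,-1.25,-0.03,0,0,0,0,-0.1,-1.25,-0.03,0,0,0,0,-0.1,-1.25,-0.03,0,0,0,0,-0.1]

```text
time_s: 9.6
tcp_pos: [0.6236, 0.0198, 0.0367]
ee_rot: [[-0.972, -0.235, -0.0], [-0.235, 0.972, -0.005], [0.001, -0.005, -1.0]]
wrist_force: [-1.3, -0.5, 0.0]
gripper_width: 0.549
```

Run:
```python
from h import *
s=r.sense();print(s["time_s"],s["tcp_pos"],s["wrist_force"],s["gripper_width"])
im=imaging.capture("wrist");cv2.imwrite("pics/wrist6.png",im)
```

```text
9.6 [0.6236 0.0198 0.0367] [-1.3143 -0.4901  0.0461] 0.5491790536594211
```

View pics/wrist6.png

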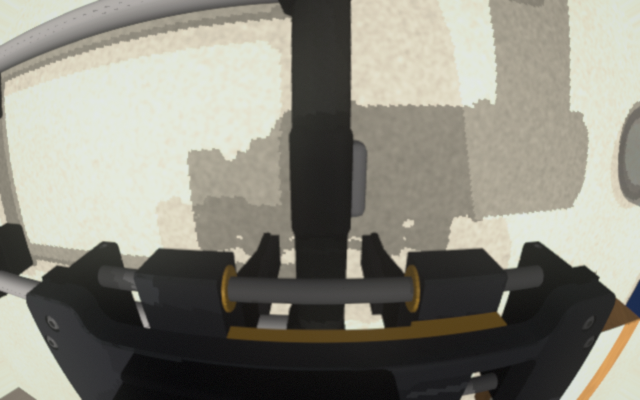

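The button is fully out (columns 351–366, the same proud ratio as at the start), and the fingers are past the mid bulge. Gripping the bar.

Emit:
move_arm:
  motion: [0,0,0,0,0,0,1,0,0,0,0,0,0,1,0,0,0,0,0,0,1,0,0,0,0,0,0,1,0,0,0,0,0,0,1,0,0,0,0,0,0,1,0,0,0,0,0,0,1,0,0,0,0,0,0,1]

```text
time_s: 10.32
tcp_pos: [0.6231, 0.0198, 0.0369]
ee_rot: [[-0.972, -0.235, -0.001], [-0.235, 0.972, -0.005], [0.002, -0.005, -1.0]]
wrist_force: [-0.5, -0.4, 1.7]
gripper_width: 0.297
```

The grip is 25.8 mm, matching the bar's 26 mm. A gentle 4 mm push back will test the lock, kept below the drag force.

Emit:
move_arm:
  motion: [0,-0.03,0,0,0,0,1,0,-0.06,0,0,0,0,1,0,-0.08,0,0,0,0,1,0,-0.1,0,0,0,0,1,0,-0.1,0,0,0,0,1,0,-0.1,0,0,0,0,1]

```text
time_s: 10.82
tcp_pos: [0.6237, 0.0171, 0.0369]
ee_rot: [[-0.972, -0.235, -0.001], [-0.235, 0.972, -0.004], [0.002, -0.003, -1.0]]
wrist_force: [-1.9, 4.7, 2.0]
gripper_width: 0.293
```

Emit:
move_arm:
  motion: [0,-0.03,0,0,0,0,1,0,-0.06,0,0,0,0,1,0,-0.06,0,0,0,0,1,0,-0.06,0,0,0,0,1]

```text
time_s: 11.15
tcp_pos: [0.6239, 0.0163, 0.0369]
ee_rot: [[-0.972, -0.235, -0.001], [-0.235, 0.972, -0.002], [0.002, -0.002, -1.0]]
wrist_force: [-2.4, 7.1, 1.9]
gripper_width: 0.299
```

Emit:
move_arm:
  motion: [0,-0.04,0,0,0,0,1,0,-0.08,0,0,0,0,1,0,-0.08,0,0,0,0,1,0,-0.08,0,0,0,0,1]

```text
time_s: 11.48
tcp_pos: [0.624, 0.0162, 0.0369]
ee_rot: [[-0.972, -0.236, -0.002], [-0.236, 0.972, 0.001], [0.002, 0.001, -1.0]]
wrist_force: [-4.8, 11.0, 2.5]
gripper_width: 0.293
```

Run:
```python
from h import *
s=r.sense();print(s["time_s"],s["tcp_pos"],s["wrist_force"],s["gripper_width"])
im=imaging.capture("wrist");cv2.imwrite("pics/wrist7.png",im)
im=imaging.capture("top");cv2.imwrite("pics/top7.png",im)
```

```text
11.4833 [0.624  0.0162 0.0369] [-4.7945 11.0011  2.5007] 0.29303073331868074
```

View pics/wrist7.png

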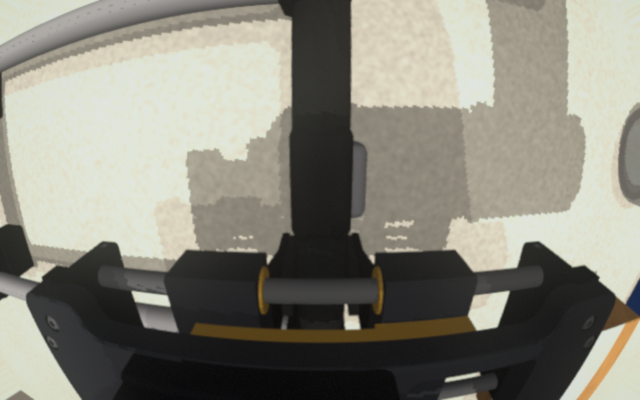

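It's locked: 12 N gives no motion, and the button is still out. I'll bring the handle back about 2.5 mm to the stop's middle and relax the push.

Emit:
move_arm:
  motion: [0,0.03,0,0,0,0,1,0,0.07,0,0,0,0,1,0,0.07,0,0,0,0,1,0,0.07,0,0,0,0,1]

```text
time_s: 11.92
tcp_pos: [0.6235, 0.0182, 0.0369]
ee_rot: [[-0.972, -0.235, -0.002], [-0.235, 0.972, 0.0], [0.002, 0.001, -1.0]]
wrist_force: [-0.4, -2.7, 0.1]
gripper_width: 0.297
```

Run:
```python
from h import *
s=r.sense();print(s["time_s"],s["tcp_pos"],s["wrist_force"],s["gripper_width"])
im=imaging.capture("top");cv2.imwrite("pics/top8.png",im)
a=cv2.imread("pics/top0.png")
print("truck region diff",(cv2.absdiff(a,im)[60:230,500:640].max(2)>40).mean(),"bystanders",(cv2.absdiff(a,im)[100:280,110:235].max(2)>40).mean())
print(cv2.phaseCorrelate(np.float32(a[60:230,500:640,1]),np.float32(im[60:230,500:640,1])))
```

```text
11.9167 [0.6235 0.0182 0.0369] [-0.3574 -2.7253  0.0747] 0.2971566305982552
truck region diff 0.0 bystanders 0.00022222222222222223
((0.0059370057856114045, 0.018814139130370222), 0.9956837897683367)
```

View pics/top8.png

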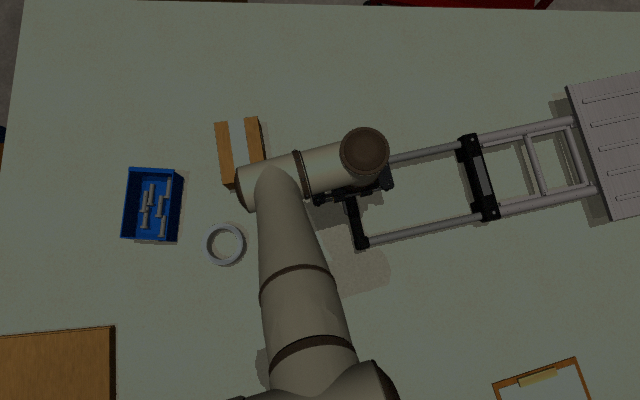

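The handle is out, and the truck and bystanders haven't moved (truck shift 0.02 px). Handing in.

```bash
python3 -c "
from station import r
print(r.finish_job())"
```

```text
the job is handed in; nothing more can be done
None
```

The handle is drawn fully out and locked at the second stop. I handed the job in at about 12 s with the fingers still holding the bar.

**What I did:**
1. Pinched the bar and button together, which pressed the button fully in (opening about 27–28 mm).
2. Drew the handle out past the first stop until it hit the end stop, about 240 mm out.
3. Opened the fingers slightly so the button sprang out, keeping them around the bar.
4. Slid about 50 mm along the bar, clear of the button, and gripped the plain bar (25.8 mm).

**Last checks:**
- **Lock:** a push back of up to 12 N stopped after about 3.6 mm, which is the lock's play plus the end-stop margin. The first two pushes, at 5–7 N, still moved the handle slightly and settled nothing on their own. I then brought the handle back out by about 2 mm.
- **Button:** the wrist camera showed it fully out after release and again during the last push test.
- **Truck:** it shifted 0.02 pixels in the top view, so it was not dragged.
- **Bystanders:** the tape roll, the parts bin and the left part of the carton look unchanged in the top view. The arm hid part of the carton in that picture.
- **Wrist force:** the highest reading was about 13 N.

No check failed.

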